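Pin the sprung roller arm of a cable feeder open

TASK

Open the cable feeder for threading: take the red-headed locking pin out of its stand, swing the orange sprung roller arm away from the black drive roller and, while holding it there against its spring, drop the pin upright and fully home into the yellow-ringed hole, so that the arm stays open, resting against the pin. Do not let the arm snap back shut, and leave the white bin, the can and the screwdriver where they are.

Things in the scene. Friction and masses are not known exactly. Their poses are not given: they have to be found in the camera images.
- feeder_mid (a point): Bench cable feeder, fixed: grey box with a pale aluminium deck, 180 mm (its x) by 240 mm (its y), 60 mm above the table. Point: middle of the deck surface, with the feeder's axes: z up; at yaw 0 x points away from the robot, y to its left. In this frame (mm): arm pivot (-10, -85), lock hole (-50.5, 28.7), guide posts 38 high near (12, 108) and (12, -108).
- drive_top (a point): Centre of the top of the fixed black drive roller: radius 28 mm, its top 36 mm above the deck (steel hub 3 mm higher).
- pivot (a point): Vertical pivot axis of the orange arm, at deck height. The arm is a straight bar, 16 mm wide, reaching 142 mm from the pivot, filling the heights 4 to 18 mm above the deck. Shut, it points along the feeder's +y; opening, its free end swings towards the feeder's -x.
- idler_top (a point): Centre of the top of the blue idler roller (radius 22 mm, 36 mm above the deck), which sits on the orange arm 55 mm from the pivot and swings with it. When the arm is shut it presses against the black drive roller.
- lock_hole (a point): Centre of the mouth of the yellow-ringed lock hole, at deck height (60 mm above the table): round, 13.5 mm wide, 30 mm deep, flat bottom, 2 mm chamfer; 121 mm from the pivot. With the pin in it on the drive-roller side of the arm, the arm rests against the pin's shank at about 0.40 to 0.47 rad.
- tension_arm (a joint): Angle of the orange arm, rad: 0 = shut, growing as it turns anticlockwise seen from above, stop at 0.62. A spring pulls it shut (0.2 N m at 0, plus 0.5 N m per rad: about 3.5 N at 120 mm from the pivot when open); let go, it snaps shut. The pin fits into the hole beside the arm only while the arm is held at about 0.43 or more.
- push_face (a point): Point on the arm's side that looks to the drive roller (push there to open it), 120 mm from the pivot, half-way up the bar (11 mm above the deck); moves with the arm. The arm is pushed, not grasped: the shank of the held pin, its tip a few mm above the deck, can push it open and hold it until the pin is over the hole.
- pin_head (a point): Centre of the locking pin's red round head: 20 mm diameter, 32 mm tall, upright, to be grasped from above at any yaw. Below it a round steel shank, 10 mm diameter, 58 mm long, tapered over its last 5 mm. The head's underside is 16 mm below this point, the tip 74 mm below it. About 60 g.
- pin_tip (a point): Tip (lower end) of the locking pin's shank, on its axis; its z axis points up the pin to the head. At the start it stands 10 mm above the table, on the bottom of the stand's hole.
- stand: Black pin stand, fixed to the bench, 60 x 60 x 40 mm high; origin at the centre of its underside. Its central hole (13.5 mm wide, 30 mm deep) holds the pin loosely upright at the start. It and the white bin may stand on either side of the feeder.
- bin: Bystander: open white plastic bin, 70 x 90 x 40 mm high, loose; origin at the centre of its underside. Leave it alone.
- can: Bystander: upright aluminium can, 52 mm diameter, 110 mm tall, loose; origin at the centre of its underside. Leave it alone.
- screwdriver: Bystander: screwdriver lying on the bench, loose, about 200 mm long, along its own x axis, handle to -x. Leave it alone.
Not all that is in view belongs to the job. Leave any green or purple look-alike of the part that bears pin_head alone.

How it is judged:
On the way, in this order (a step that is already met when the one before it is completed fails the run):
1. the pin is lifted clear of its stand (z of pin_tip in the frame of stand above 0.05 m), for 0.1 s.
2. the arm is swung open (past 0.38 rad) and held there (value of joint tension_arm above 0.38 rad), for 0.2 s.
At the end, for the whole second after the job is handed in: The pin stands in the lock hole (tip within 6 mm of the hole's axis and at least 25 mm below the deck, leaning less than 0.3 rad), at rest and released, and the arm is open beyond 0.38 rad, pressing against the pin with over 0.5 N (horizontal distance between pin_tip and lock_hole below 0.006 m and z of pin_tip in the frame of lock_hole below -0.025 m and angle between pin_tip's own z axis and vertical below 0.3 rad and value of joint tension_arm above 0.38 rad and contact force between pin and tension_arm above 0.5 N and linear speed of pin below 0.02 m/s); the robot touches nothing.
It fails at once if the opened arm snaps back shut (velocity of joint tension_arm below -1.2 rad/s and value of joint tension_arm between 0.12 and 0.25 rad).
It fails at once if the white bin is moved more than 20 mm (distance of bin from where it was at the start of the episode above 0.02 m).
It fails at once if the can is moved more than 20 mm (distance of can from where it was at the start of the episode above 0.02 m).
It fails at once if the screwdriver is moved more than 20 mm (distance of screwdriver from where it was at the start of the episode above 0.02 m).
It also fails if it takes over 51 s, if anything falls off the work surface, if the arm or the gripper's body presses on something with over 40 N, if the wrist force passes 120 N, or if a joint passes its speed limit or range.

ROBOT

A 7-joint arm with a two-finger parallel gripper is mounted at the origin on the work surface. World frame = base frame: x ahead of the robot, y to its left, z up, the work surface at z = 0. Lengths are in m, angles in rad, forces in N, time in s.
With the tool pointing down it reaches from about 0.4 to 0.85 m from the base axis. Payload 10.4 kg.
Tool frame: the origin (TCP) lies on the centre line of the jaws, within the pads' length; the fingertips stand 17 mm ahead of it and the grasp point (between the pads) lies 2 mm behind it (manip.tip_reach is the distance from the TCP to the fingertips, in m); z points along the fingers, y is the direction in which the jaws open and shut (so a half turn about z gives the same grasp; the last joint's range is limited). The gripper opens to 87 mm and grips with 3 to 60 N. Pads are 19 mm wide; open, the fingers measure 117 mm over their backs; the gripper's body (75 mm by 190 mm) begins 51 mm behind the grasp point.
Start: joints at [-1.185, 0.332, -0.065, 1.46, 0.022, 1.35, -0.088], TCP at [0.248, 0.574, 0.215] pointing down, gripper open.
Joint ranges: [-2.6, 2.6], [-0.5, 2.12], [-1.47, 1.34], [0.16, 2.42], [-1.27, 4.41], [0.06, 2.06], [-2.6, 2.6]. Speed limits (rad/s): [2.22, 2.22, 2.79, 2.79, 3.14, 3.14, 3.14].

INTERFACE

Orientations are given as [roll, pitch, yaw] about the fixed x, y, z axes, in that order (R = Rz(yaw) Ry(pitch) Rx(roll)).
In Python, from bench import manip gives the robot as it stands.
- The arm moves only by the tool apply_moves, never from a script. Its argument "steps" is a list of rows, each a list of 6 numbers: the shift along the world's x, y, z in cm, then the turn, a rotation vector about the world's x, y, z in degrees. In form: [[dx, dy, dz, ax, ay, az], ...]. A call has 1 to 12 rows; each row shifts and turns the commanded pose from where the row before left it; what a row does not reach is not made up. A row lasts 1/12 s, in which the tool goes at most 41.7 mm and 7.16 degrees, less where a joint would pass 70% of its speed; a pose out of reach is approached as far as the arm can. A call with a gripper value outside its range is refused whole. "fingers" is the finger opening in cm, from 0 to 8.7, set as the call begins (left out, the last holds). The fingers move at their own pace and stop on an object; "squeeze" is the grip in N (left out, the last holds). Time passes only in rows, so rows that do not move let the fingers close. It gives the time, the measured TCP pose, the force and the opening at its end, in the units of the state.
- manip.get_obs(): the state, without advancing time (a new reading comes with each control period).
- manip.capture(name): name is "scene" or "top" or "wrist"; returns (picture, depth): 480x640x3 uint8, red, green, blue; 480x640 float32, m along the optical axis (not along the pixel's ray), 0 where there is no reading.
- manip.camera_params(name): a dict with "intrinsics" (3x3 intrinsics, pixels), "origin" and "rotation" of the camera in the world. Camera axes: x right, y up, looking along -z (the intrinsics and any distortion apply to the point x, -y, -z); pixel columns grow to the right and rows downward; lengths in m; the calibration is good to about 2 mm. A picture is of the moment at which its call begins: read the wrist's pose just before it. camera_params takes no time and is no camera call; for the wrist camera it gives the pose at the moment of the call.
- manip.hand_in(): hands the job in, once; it reports no verdict.
The state is a dict: "clock": time; "qpos": joint angles; "qvel": joint speeds; "joint_efforts": joint torques, N m; "tcp_pos": TCP position; "tcp_rot": TCP orientation; "ft_force": force on the tool from outside, world axes, zero at the start; "wrist_torque": the same for the moment, N m; "gripper_width": opening from 0.0 (shut) to 1.0 (fully open).
Only numpy, scipy, OpenCV 4.12 (cv2) and the standard library are available. Lean on these libraries where they do the work, as an engineer would, in place of code of your own. Each camera call takes 0.05 s, during which the arm holds its last target.

## Working session

There is one attempt and no reset: what is moved stays moved. The work goes in short steps, Python scripts to look and compute and a tool call to move; the robot and the scene stay as the last step left them, time stands still between calls to the robot, and variables do not carry over. Pictures are saved under pics/ and viewed, and the job is handed in when it is done.

Besides the shell and the picture viewer there is one more tool, called by a JSON object that holds its "method" and its "body". apply_moves: Moves the arm, as the interface text tells. Its arguments: {"type":"object","properties":{"steps":{"type":"array","items":{"type":"array","items":{"type":"number"}}},"fingers":{"type":"number"},"squeeze":{"type":"number"}},"required":["steps"]}

```bash
mkdir -p pics; ls; cat > h.py <<'E'
import numpy as np,cv2
from bench import manip
def cap(n,f):
    p=manip.camera_params(n); im,d=manip.capture(n)
    cv2.imwrite('pics/'+f+'.png',im[:,:,::-1]); np.savez('pics/'+f+'.npz',im=im,d=d,K=p['intrinsics'],o=p['origin'],R=p['rotation'])
    return im,d,p
def load(f):
    z=np.load('pics/'+f+'.npz'); return z['im'],z['d'],dict(intrinsics=z['K'],origin=z['o'],rotation=z['R'])
def ray(p,u,v):
    K=np.array(p['intrinsics']); q=np.linalg.solve(K,[u,v,1.]); 
    return np.array(p['origin']),np.array(p['rotation'])@np.array([q[0],-q[1],-q[2]])
def onplane(p,u,v,z):
    o,r=ray(p,u,v); return o+r*(z-o[2])/r[2]
def proj(p,X):
    c=np.array(p['rotation']).T@(np.array(X)-np.array(p['origin'])); c=np.array([c[0],-c[1],-c[2]]); u=np.array(p['intrinsics'])@c; return u[:2]/u[2]
def pt(p,d,u,v):
    o,r=ray(p,u,v); return o+r*d[int(round(v)),int(round(u))]
E
python3 - <<'E'
from h import *
print(manip.get_obs())
for n in('scene','top','wrist'):
    im,d,p=cap(n,n+'0'); print(n,p)
E
```

```text
pics
{'clock': 0.0, 'qpos': array([-1.18462232,  0.3328795 , -0.06470856,  1.46091987,  0.02157471,
        1.34989401, -0.08850759]), 'qvel': array([ 1.26928589e-04, -8.87783623e-04,  6.23613964e-04,  1.47271073e-04,
       -8.04708164e-05, -3.25628872e-05,  6.64004436e-04]), 'joint_efforts': array([ 4.21514260e-04, -6.23258615e+01,  2.46090547e-02, -3.89895773e+01,
       -6.14201557e-02,  3.98478890e-02,  1.65924944e-04]), 'tcp_pos': array([0.24826611, 0.57315276, 0.21445943]), 'tcp_rot': array([-3.14018664e+00,  3.67764583e-05,  2.73283415e+00]), 'ft_force': array([ 0.30801124, -0.80381322,  0.06914578]), 'wrist_torque': array([-0.00787651, -0.0085225 , -0.00249774]), 'gripper_width': 0.9991110593947979}
scene {'intrinsics': array([[512.55101794,   0.        , 310.8222845 ],
       [  0.        , 512.55101794, 233.26151878],
       [  0.        ,   0.        ,   1.        ]]), 'origin': array([ 0.81849255, -0.68534723,  0.90281498]), 'rotation': array([0.6949648 , 0.01633622, 0.46494697])}
top {'intrinsics': array([[556.62352107,   0.        , 310.80392551],
       [  0.        , 556.62352107, 242.09507437],
       [  0.        ,   0.        ,   1.        ]]), 'origin': array([ 0.32504416, -0.08768668,  1.21274112]), 'rotation': array([ 1.43215618e-01, -1.37779579e-03, -1.59121426e+00])}
wrist {'intrinsics': array([[425.94716878,   0.        , 319.67641608],
       [  0.        , 425.94716878, 235.39158686],
       [  0.        ,   0.        ,   1.        ]]), 'origin': array([0.17623663, 0.60478623, 0.38279626]), 'rotation': array([-2.87839589e-01,  4.84324549e-04,  1.16081339e+00])}
```

```bash
python3 - <<'E'
s=open('h.py').read()
s=s.replace("from bench import manip\n","from bench import manip\nfrom scipy.spatial.transform import Rotation as Ro\ndef RM(r): return Ro.from_euler('xyz',r).as_matrix()\n").replace("np.array(p['rotation'])","RM(p['rotation'])")
open('h.py','w').write(s)
E
```

```text
(no output)
```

View pics/scene0.png

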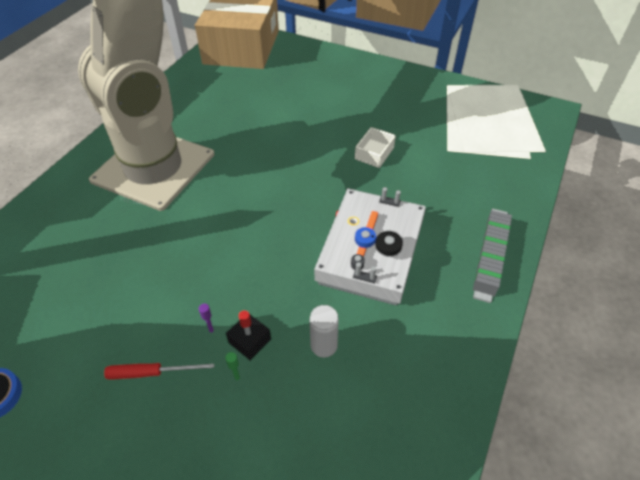

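View pics/top0.png

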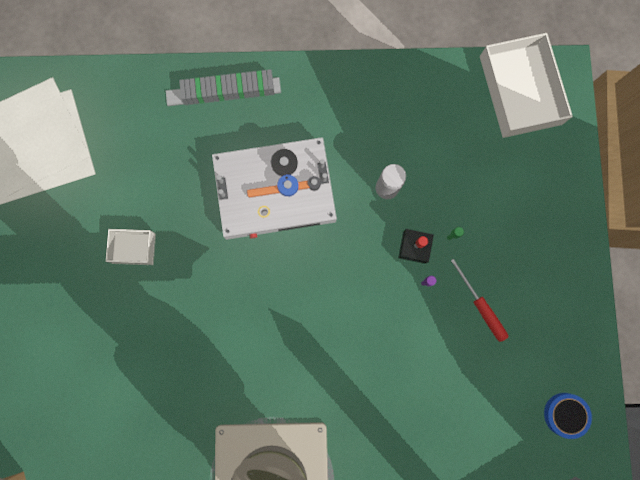

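View pics/wrist0.png

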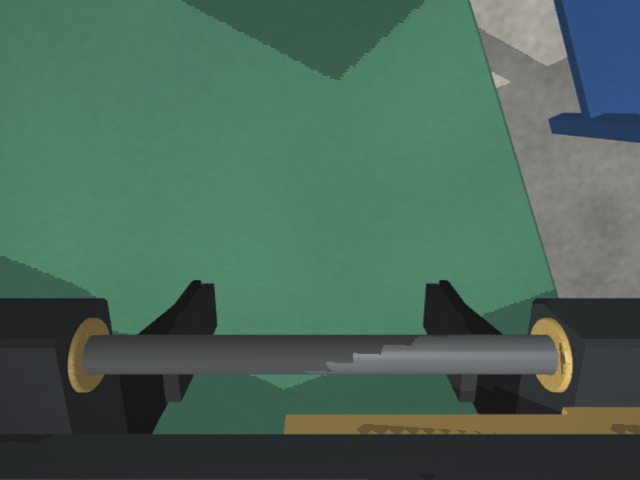

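```bash
python3 - <<'E'
from h import *
im,d,p=load('top0')
c=im[130:300,200:480][:,:,::-1]; cv2.imwrite('pics/topc.png',cv2.resize(c,None,fx=2.8,fy=2.8,interpolation=cv2.INTER_CUBIC))
hsv=cv2.cvtColor(im,cv2.COLOR_RGB2HSV)
def blob(lo,hi,roi,z,n):
    x0,y0,x1,y1=roi; m=cv2.inRange(hsv,np.array(lo),np.array(hi))[y0:y1,x0:x1]
    k,l,s,ce=cv2.connectedComponentsWithStats(m)
    i=1+np.argmax(s[1:,4]); u,v=ce[i]+[x0,y0]
    print(n,s[i,4],(u,v),onplane(p,u,v,z),'depth pt',pt(p,d,u,v))
blob((0,150,80),(8,255,255),(405,225,440,262),.100,'pin')
blob((172,150,80),(180,255,255),(405,225,440,262),.100,'pin2')
blob((105,120,80),(125,255,255),(250,150,330,210),.096,'idler')
blob((22,100,100),(35,255,255),(240,195,300,225),.06,'ring')
blob((5,150,120),(18,255,255),(230,150,330,215),.078,'arm')
blob((0,0,0),(180,255,60),(262,140,305,180),.096,'drive')
blob((0,0,0),(180,255,60),(380,220,445,272),.04,'stand')
m=cv2.inRange(hsv,np.array((0,0,130)),np.array((180,60,255)))[120:260,195:350]
cs=max(cv2.findContours(m,0,2)[0],key=cv2.contourArea)
hull=cv2.convexHull(cs)+[195,120]
ap=cv2.approxPolyDP(hull,6,True)[:,0]; print(ap,[onplane(p,*a,.06).round(3) for a in ap])
print(cv2.minAreaRect(hull))
E
```

```text
pin 106 (np.float64(421.70754716981133), np.float64(241.46226415094338)) [ 0.48220088 -0.31657515  0.1       ] depth pt [ 0.48221186 -0.31659114  0.09992225]Traceback (most recent call last):
  File "<stdin>", line 11, in <module>
  File "<stdin>", line 8, in blob
    return _wrapfunc(a, 'argmax', axis=axis, out=out, **kwds)
    return bound(*args, **kwds)
ValueError: attempt to get argmax of an empty sequence
```

View pics/topc.png

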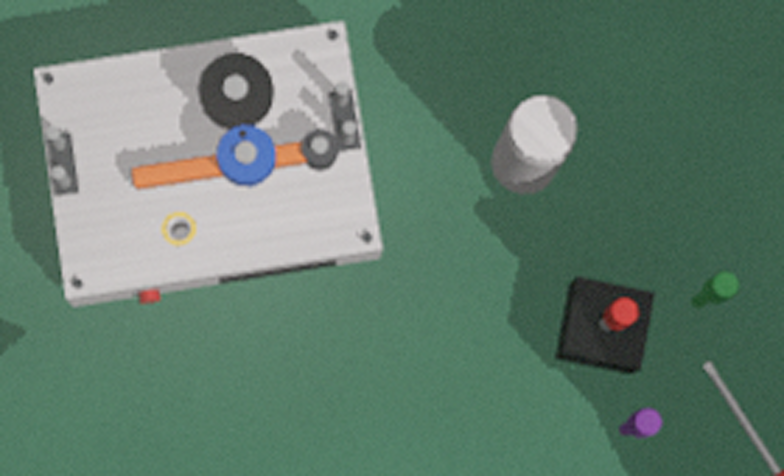

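```bash
python3 - <<'E'
from h import *
im,d,p=load('top0')
hsv=cv2.cvtColor(im,cv2.COLOR_RGB2HSV)
def blob(lo,hi,roi,z,n):
    x0,y0,x1,y1=roi; m=cv2.inRange(hsv,np.array(lo),np.array(hi))[y0:y1,x0:x1]
    k,l,s,ce=cv2.connectedComponentsWithStats(m)
    if k<2: print(n,'none');return
    i=1+np.argmax(s[1:,4]); u,v=ce[i]+[x0,y0]
    print(n,s[i],(round(u,1),round(v,1)),onplane(p,u,v,z).round(4),'depth pt',pt(p,d,u,v).round(4)); return onplane(p,u,v,z)
blob((0,150,80),(8,255,255),(405,225,440,262),.100,'pin')
idl=blob((105,120,80),(125,255,255),(250,150,330,210),.096,'idler')
ring=blob((20,60,100),(38,255,255),(240,195,300,225),.06,'ring')
blob((5,150,120),(18,255,255),(230,150,330,215),.078,'arm')
blob((0,0,0),(180,255,90),(262,140,305,180),.096,'drive')
blob((0,0,0),(180,255,60),(380,220,445,272),.04,'stand')
blob((50,120,50),(80,255,255),(445,220,475,245),.09,'green')
blob((130,80,50),(160,255,255),(420,270,445,292),.09,'purple')
m=cv2.inRange(hsv,np.array((0,0,130)),np.array((180,60,255)))[120:260,195:350]
cs=max(cv2.findContours(m,0,2)[0],key=cv2.contourArea)
hull=cv2.convexHull(cs)+[195,120]
ap=cv2.approxPolyDP(hull,4,True)[:,0]; print(ap,[onplane(p,*a,.06).round(3) for a in ap])
# can, bin
print('can',[pt(p,d,u,v).round(3) for u,v in((393,175),(390,190))],'bin',[pt(p,d,u,v).round(3) for u,v in((130,247),(108,231),(154,232))])
# arm tip corners
m=cv2.inRange(hsv,np.array((5,120,100)),np.array((18,255,255)))[150:215,230:330]
vs,us=np.nonzero(m); P=np.array([onplane(p,u+230,v+150,.078) for u,v in zip(us,vs)])
c,vv=P[:,:2].mean(0),np.linalg.svd(P[:,:2]-P[:,:2].mean(0))[2][0]; print('arm dir',vv,c, np.sort((P[:,:2]-c)@vv)[[0,3,-3,-1]])
E
```

```text
pin [ 11  11  12  12 106] (np.float64(421.7), np.float64(241.5)) [ 0.4822 -0.3166  0.1   ] depth pt [ 0.4822 -0.3166  0.0999]
idler [ 28  25  20  21 263] (np.float64(287.6), np.float64(185.4)) [ 0.6049 -0.0473  0.096 ] depth pt [ 0.6042 -0.0474  0.0985]
ring [18 11 12 12 55] (np.float64(263.5), np.float64(211.3)) [0.5589 0.0058 0.06  ] depth pt [0.5636 0.0077 0.037 ]
arm [69 32  4  4  7] (np.float64(299.9), np.float64(182.9)) [ 0.6142 -0.0723  0.078 ] depth pt [ 0.6135 -0.0723  0.0807]
drive [  9   9  26  27 460] (np.float64(283.8), np.float64(162.0)) [ 0.6545 -0.04    0.096 ] depth pt [ 0.6536 -0.0402  0.0989]
stand [ 19   9  34  34 764] (np.float64(414.6), np.float64(246.6)) [ 0.4799 -0.3133  0.04  ] depth pt [ 0.4804 -0.314   0.0363]
green [  2   7  17  12 106] (np.float64(455.5), np.float64(233.3)) [ 0.499  -0.3886  0.09  ] depth pt [ 0.4991 -0.3887  0.0897]
purple [  2   6  14  10 103] (np.float64(429.2), np.float64(280.8)) [ 0.4032 -0.3297  0.09  ] depth pt [ 0.4031 -0.3293  0.0919]
[[322 137]
 [336 221]
 [225 239]
 [212 154]] [array([ 0.719, -0.121,  0.06 ]), array([ 0.535, -0.147,  0.06 ]), array([0.501, 0.087, 0.06 ]), array([0.686, 0.115, 0.06 ])]
can [array([ 0.618, -0.263,  0.111]), array([ 0.593, -0.259,  0.088])] bin [array([0.497, 0.303, 0.003]), array([0.527, 0.34 , 0.038]), array([0.529, 0.252, 0.   ])]
arm dir [ 0.13118808 -0.9913575 ] [ 0.60114279 -0.01345216] [-0.05191325 -0.0504295   0.07551005  0.07757558]
```

{"method": "apply_moves", "body": {"steps": [[2.1,-3.1,0,0,0,-2],[2.1,-3.1,0,0,0,-2],[2.1,-3.1,0,0,0,-2],[2.1,-3.1,0,0,0,-2],[2.1,-3.1,0,0,0,-2],[2.1,-3.1,0,0,0,-2],[2.1,-3.1,0,0,0,-2],[2.1,-3.1,0,0,0,-2],[2.1,-3.1,0,0,0,-2],[2.1,-3.1,0,0,0,-2],[2.1,-3.1,0,0,0,-2],[2.1,-3.1,0,0,0,-2]], "fingers": 5, "squeeze": 50}}

```text
clock: 1.15
tcp_pos: [0.501, 0.1998, 0.2153]
tcp_rot: [3.141, -0.0, 2.312]
ft_force: [0.5, 0.8, -0.1]
gripper_width: 0.575
```

{"method": "apply_moves", "body": {"steps": [[-0.1,-4,0,0,0,-1.6],[-0.1,-4,0,0,0,-1.6],[-0.1,-4,0,0,0,-1.6],[-0.1,-4,0,0,0,-1.6],[-0.1,-4,0,0,0,-1.6],[-0.1,-4,0,0,0,-1.6],[-0.1,-4,0,0,0,-1.6],[-0.1,-4,0,0,0,-1.6],[-0.1,-4,0,0,0,-1.6],[-0.1,-4,0,0,0,-1.6],[-0.1,-4,0,0,0,-1.6],[-0.1,-4,0,0,0,-1.6]]}}

```text
clock: 2.15
tcp_pos: [0.488, -0.2802, 0.2154]
tcp_rot: [3.141, 0.0, 1.978]
ft_force: [1.4, -0.0, -0.1]
gripper_width: 0.57
```

{"method": "apply_moves", "body": {"steps": [[-0.35,-1.8,0,0,0,0],[-0.35,-1.8,0,0,0,0],[0,0,0,0,0,0]]}}

```text
clock: 2.4
tcp_pos: [0.4794, -0.3186, 0.2151]
tcp_rot: [-3.14, 0.001, 1.973]
ft_force: [-0.4, -0.4, -0.5]
gripper_width: 0.576
```

```bash
python3 - <<'E'
from h import *
im,d,p=cap('wrist','wrist1'); o=manip.get_obs(); print(o['tcp_pos'],o['tcp_rot'],p['origin'],p['rotation'])
print(proj(p,[.482,-.3166,.1]))
E
```

```text
[ 0.48031743 -0.31637059  0.21501035] [-3.14053517e+00  2.81863720e-04  1.97520881e+00] [ 0.44851616 -0.24604122  0.38325914] [-0.2886541   0.00162098  0.40144152]
[325.05673488 226.94211545]
```

View pics/wrist1.png

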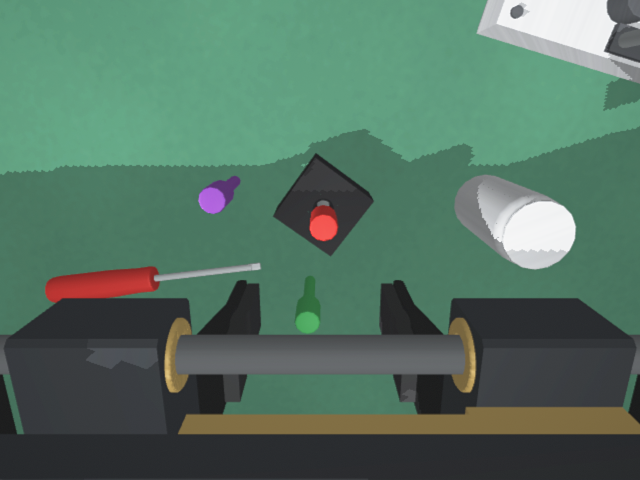

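```bash
python3 - <<'E'
from h import *
im,d,p=load('wrist1')
hsv=cv2.cvtColor(im,cv2.COLOR_RGB2HSV)
m=cv2.inRange(hsv,np.array((0,150,60)),np.array((8,255,255)))|cv2.inRange(hsv,np.array((172,150,60)),np.array((180,255,255)))
P=[pt(p,d,u,v) for v,u in zip(*np.nonzero(m[190:250,300:350])) for u,v in [(u+300,v+190)]]
P=np.array(P); T=P[P[:,2]>.0975]; print(len(P),len(T),P[:,2].max(),T.mean(0),T.min(0),T.max(0))
c=im[140:280,230:420,::-1]; cv2.imwrite('pics/w1c.png',cv2.resize(c,None,fx=4,fy=4,interpolation=cv2.INTER_CUBIC))
E
```

```text
823 547 0.38325914230914226 [ 0.48082206 -0.31737583  0.10023817] [ 0.44851616 -0.32731097  0.09750552] [ 0.49072286 -0.24604122  0.38325914]
```

View pics/w1c.png

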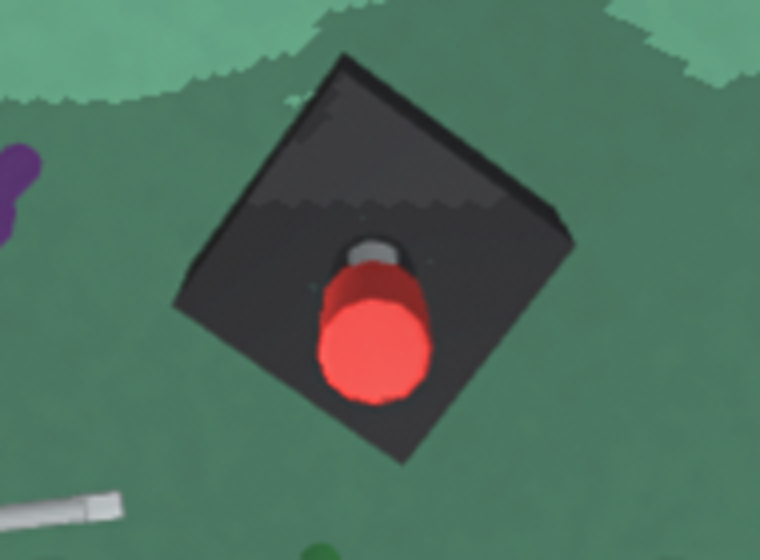

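{"method": "apply_moves", "body": {"steps": [[0.05,-0.1,-2.5,0,0,0],[0,0,-2.5,0,0,0],[0,0,-2.5,0,0,0],[0,0,-2.5,0,0,0],[0,0,-2,0,0,0],[0,0,-1,0,0,0],[0,0,0,0,0,0],[0,0,0,0,0,0]]}}

```text
clock: 3.12
tcp_pos: [0.4823, -0.3149, 0.0857]
tcp_rot: [3.141, -0.0, 1.98]
ft_force: [0.8, 0.1, 0.8]
gripper_width: 0.573
```

{"method": "apply_moves", "body": {"steps": [[0,0,0,0,0,0],[0,0,0,0,0,0],[0,0,0,0,0,0],[0,0,0,0,0,0],[0,0,0,0,0,0],[0,0,0,0,0,0]], "fingers": 0, "squeeze": 50}}

```text
clock: 3.62
tcp_pos: [0.482, -0.3155, 0.0855]
tcp_rot: [3.141, 0.0, 1.979]
ft_force: [-0.3, 0.4, 0.3]
gripper_width: 0.205
```

{"method": "apply_moves", "body": {"steps": [[0,0,0,0,0,0],[0,0,0,0,0,0]]}}

```text
clock: 3.78
tcp_pos: [0.482, -0.3156, 0.0855]
tcp_rot: [3.141, 0.0, 1.979]
ft_force: [-0.3, 0.1, 1.3]
gripper_width: 0.203
```

```bash
python3 - <<'E'
from h import *
im,d,p=cap('wrist','wrist2'); o=manip.get_obs(); print(o)
cv2.imwrite('pics/w2c.png',cv2.resize(im[200:450,150:500,::-1],None,fx=2,fy=2))
E
```

```text
{'clock': 3.8333, 'qpos': array([-0.0523495 ,  0.38854147,  0.67549581,  1.77610934, -0.27329883,
        1.07193459,  1.12687112]), 'qvel': array([-1.08078668e-03, -3.65860449e-06, -7.52516200e-04,  1.16362053e-03,
       -6.15104192e-04, -8.18337764e-04, -7.58009749e-04]), 'joint_efforts': array([-3.57234862e-02, -4.94703770e+01,  9.75679547e+00, -3.28327954e+01,
       -1.03496920e-02,  7.27150706e-02, -3.39722710e-04]), 'tcp_pos': array([ 0.48203172, -0.3156071 ,  0.08546616]), 'tcp_rot': array([3.14127166e+00, 2.42549419e-04, 1.97874605e+00]), 'ft_force': array([-0.49954427, -1.24643839,  2.69934625]), 'wrist_torque': array([-0.07004901, -0.00511792, -0.05667619]), 'gripper_width': 0.20226403636137258}
```

View pics/w2c.png

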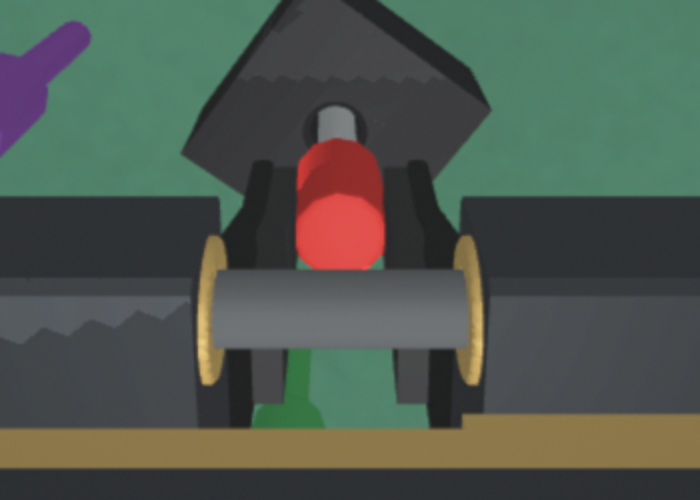

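The picture shows the red head gripped between the pads (crop 340,215), the shank upright in the stand's hole. I lift it.

{"method": "apply_moves", "body": {"steps": [[0,0,1,0,0,0],[0,0,1.5,0,0,0],[0,0,2,0,0,0],[0,0,2.5,0,0,0],[0,0,2.5,0,0,0],[0,0,2.5,0,0,0],[0,0,1,0,0,0],[0,0,0,0,0,0],[0,0,0,0,0,0]]}}

```text
clock: 4.58
tcp_pos: [0.4818, -0.3153, 0.2149]
tcp_rot: [3.141, -0.0, 1.979]
ft_force: [0.2, 1.1, -1.5]
gripper_width: 0.203
```

```bash
python3 - <<'E'
from h import *
im,d,p=cap('wrist','wrist3'); o=manip.get_obs(); print(o['tcp_pos'],o['tcp_rot'],o['gripper_width'])
cv2.imwrite('pics/w3c.png',cv2.resize(im[100:400,150:500,::-1],None,fx=2,fy=2))
im,d,p=cap('scene','scene3');u=proj(p,o['tcp_pos']-[0,0,.04]).astype(int);print(u)
cv2.imwrite('pics/s3c.png',cv2.resize(im[u[1]-70:u[1]+70,u[0]-90:u[0]+90,::-1],None,fx=4,fy=4,interpolation=2))
E
```

```text
[ 0.48149231 -0.31504024  0.21408661] [-3.14074562e+00 -1.22862642e-03  1.97894701e+00] 0.20454782558277837
[238 290]
```

View pics/w3c.png

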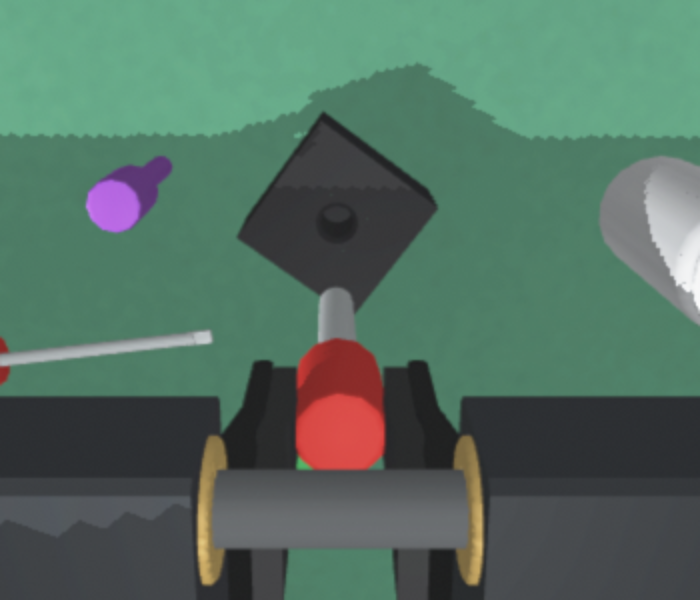

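View pics/s3c.png

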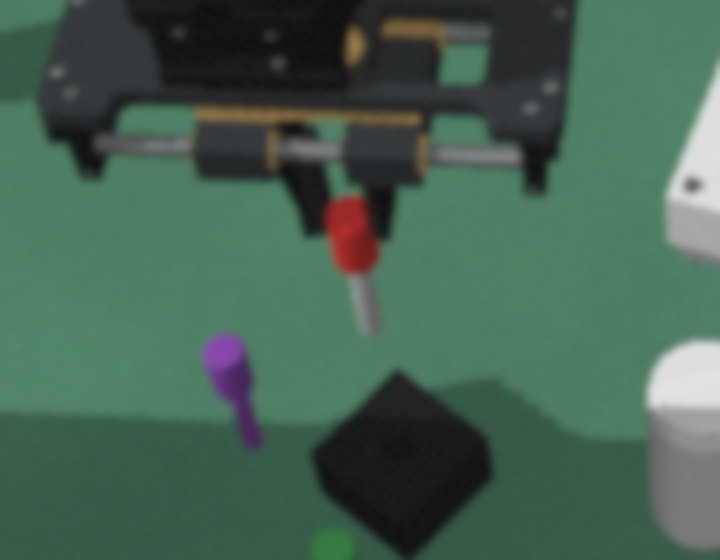

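```bash
cat > pinfit.py <<'E'
from h import *
from scipy.optimize import least_squares
def fit(im,d,p,tcp,rot,roi=(285,200,355,345)):
    x0,y0,x1,y1=roi; vs,us=np.mgrid[y0:y1,x0:x1]
    K=p['intrinsics'];D=d[y0:y1,x0:x1]
    q=np.linalg.inv(K)@np.stack([us.ravel(),vs.ravel(),np.ones(us.size)]); q[1:]*=-1
    P=(p['origin'][:,None]+RM(p['rotation'])@(q*D.ravel())).T
    T=(P-tcp)@RM(rot)   # tool frame
    out=[]
    for a,b,r in((.020,.035,.005),(.035,.05,.005),(.05,.07,.005),(-.005,.012,.010)):
        s=T[(T[:,2]>a)&(T[:,2]<b)&(np.hypot(T[:,0],T[:,1])<.02)]
        if len(s)<20: print(a,b,len(s));continue
        f=least_squares(lambda c:np.hypot(s[:,0]-c[0],s[:,1]-c[1])-r,np.median(s[:,:2],0)*0,loss='soft_l1',f_scale=.001)
        print(a,b,len(s),'tool xy mm',(f.x*1e3).round(2),'world off',(RM(rot)[:2,:2]@f.x*1e3).round(2),'rms',np.sqrt(np.mean(f.fun**2))*1e3)
    s=T[np.hypot(T[:,0],T[:,1])<.013]; print('z range',np.percentile(s[:,2],[.5,99.5]))
E
python3 - <<'E'
from pinfit import *
im,d,p=load('wrist3'); fit(im,d,p,np.array([0.48149231,-0.31504024,0.21408661]),[-3.14074562e+00,-1.22862642e-03,1.97894701e+00])
E
```

```text
0.02 0.035 61 tool xy mm [-2.64 -0.78] world off [ 0.33 -2.73] rms 0.2093672726404842
0.035 0.05 174 tool xy mm [-2.65 -0.9 ] world off [ 0.23 -2.79] rms 0.20979462708449625
0.05 0.07 187 tool xy mm [-2.72 -1.14] world off [ 0.03 -2.94] rms 0.1936122213595861
-0.005 0.012 606 tool xy mm [-2.77 -0.4 ] world off [ 0.73 -2.7 ] rms 0.2389042250658638
z range [-0.03360734  0.20592139]
```

```bash
python3 - <<'E'
from h import *
im,d,p=load('wrist3'); t=np.array([0.48149231,-0.31504024,0.21408661])
for u,v in((320,200),(220,200),(320,120),(200,120)): 
    q=onplane(p,u,v,.06)-t; print(u,v,q, 'tcp for hole',np.array([.558,.0055])-q[:2])
E
```

```text
320 200 [-0.00421549  0.01038004 -0.15408661] tcp for hole [ 0.56221549 -0.00488004]
220 200 [-0.07513651 -0.02017903 -0.15408661] tcp for hole [0.63313651 0.02567903]
320 120 [-0.02783727  0.06515544 -0.15408661] tcp for hole [ 0.58583727 -0.05965544]
200 120 [-0.10856574  0.03036297 -0.15408661] tcp for hole [ 0.66656574 -0.02486297]
```

{"method": "apply_moves", "body": {"steps": [[0.8,2.2,0,0,0,0],[1.2,3.5,0,0,0,0],[1.2,3.5,0,0,0,0],[1.2,3.5,0,0,0,0],[1.2,3.5,0,0,0,0],[1.2,3.5,0,0,0,0],[1.2,3.5,0,0,0,0],[1.2,3.5,0,0,0,0],[0.6,1.8,0,0,0,0],[0,0,0,0,0,0],[0,0,0,0,0,0],[0,0,0,0,0,0]]}}

```text
clock: 5.68
tcp_pos: [0.5792, -0.0317, 0.2143]
tcp_rot: [-3.14, 0.0, 1.978]
ft_force: [0.2, -0.4, -0.8]
gripper_width: 0.205
```

```bash
python3 - <<'E'
from pinfit import *
o=manip.get_obs();im,d,p=cap('wrist','wrist4'); o=manip.get_obs(); print(o['tcp_pos'],o['tcp_rot'],o['gripper_width'],o['ft_force'])
fit(im,d,p,o['tcp_pos'],o['tcp_rot'])
hsv=cv2.cvtColor(im,cv2.COLOR_RGB2HSV)
m=cv2.inRange(hsv,np.array((20,90,100)),np.array((38,255,255)));m[290:]=0
k,l,s,c=cv2.connectedComponentsWithStats(m); 
for i in range(1,k):
    if s[i,4]>30: print(s[i],c[i])
v,u=np.nonzero(m); 
if len(v)>20:
    h=cv2.convexHull(np.stack([u,v],1)[:, None].astype(np.int32)); e=cv2.fitEllipse(h); print(e,onplane(p,*e[0],.06), onplane(p,*e[0],.06)-o['tcp_pos'])
E
```

```text
[ 0.57928873 -0.03217956  0.21459423] [-3.14024693e+00  1.88075348e-04  1.97665165e+00] 0.2028225600583552 [-0.19882573  0.07585264  0.42806447]
0.02 0.035 45 tool xy mm [-1.76 -1.02] world off [-0.24 -2.02] rms 0.21098605463495546
0.035 0.05 178 tool xy mm [-1.86 -1.12] world off [-0.3  -2.15] rms 0.2044450728559042
0.05 0.07 190 tool xy mm [-1.86 -1.4 ] world off [-0.55 -2.26] rms 0.20608479015905068
-0.005 0.012 619 tool xy mm [-1.95 -0.54] world off [ 0.27 -2.  ] rms 0.6261262277844816
z range [-0.03215314  0.1572926 ]
[297 140  34  35 392] [313.31377551 157.34438776]
((313.4453430175781, 157.42855834960938), (33.93646240234375, 34.61137771606445), 174.63494873046875) [0.55696603 0.00678577 0.06      ] [-0.0223227   0.03896533 -0.15459423]
```

View pics/wrist4.png

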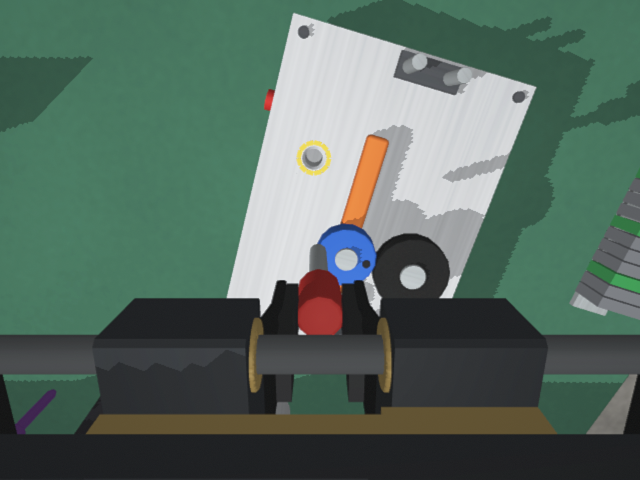

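{"method": "apply_moves", "body": {"steps": [[0.9,1.3,0,0,0,0],[1.4,2,0,0,0,0],[1,1.4,0,0,0,0],[0.5,0.6,0,0,0,0],[0,0,-1.5,0,0,0],[0,0,-2,0,0,0],[0,0,-2,0,0,0],[0,0,-1,0,0,0],[0,0,-0.5,0,0,0],[0,0,0,0,0,0],[0,0,0,0,0,0]]}}

```text
clock: 6.65
tcp_pos: [0.6183, 0.0221, 0.1461]
tcp_rot: [3.141, 0.0, 1.978]
ft_force: [-0.6, 0.3, -0.6]
gripper_width: 0.203
```

```bash
cat > look.py <<'E'
import sys
from pinfit import *
n=sys.argv[1]
im,d,p=cap('wrist',n); o=manip.get_obs(); print(o['clock'],o['tcp_pos'],o['tcp_rot'],o['gripper_width'],o['ft_force'])
fit(im,d,p,o['tcp_pos'],o['tcp_rot'])
hsv=cv2.cvtColor(im,cv2.COLOR_RGB2HSV)
m=cv2.inRange(hsv,np.array((20,90,100)),np.array((38,255,255)));m[290:]=0
v,u=np.nonzero(m); print(len(v))
if len(v)>20:
    h=cv2.convexHull(np.stack([u,v],1)[:, None].astype(np.int32)); e=cv2.fitEllipse(h); print(e,onplane(p,*e[0],.06), onplane(p,*e[0],.06)-o['tcp_pos'])
E
python3 look.py wrist5
```

```text
6.7 [0.61856007 0.02222236 0.14646662] [3.14000050e+00 4.34241326e-04 1.97836855e+00] 0.20277763915905 [-0.03144091  0.86229749 -1.27091144]
0.02 0.035 43 tool xy mm [-2.24 -1.42] world off [-0.41 -2.62] rms 0.19829470425346243
0.035 0.05 177 tool xy mm [-2.25 -1.57] world off [-0.54 -2.69] rms 0.17937872429645627
0.05 0.07 305 tool xy mm [ 3.85 -8.54] world off [-9.37  0.15] rms 4.101040313006596
-0.005 0.012 610 tool xy mm [-2.37 -0.96] world off [ 0.06 -2.55] rms 0.3889773895526407
z range [-0.03233815  0.08911419]
585
((219.23146057128906, 224.7029266357422), (39.530582427978516, 42.50615692138672), 118.6352767944336) [0.55698412 0.00700236 0.06      ] [-0.06157595 -0.01522    -0.08646662]
```

View pics/wrist5.png

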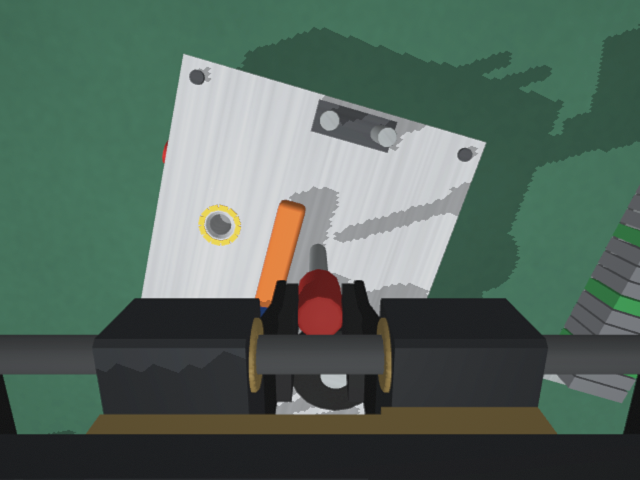

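{"method": "apply_moves", "body": {"steps": [[0,0,-0.4,0,0,0],[0,0,-0.3,0,0,0],[0,0,0,0,0,0],[-0.4,-0.08,0,0,0,0],[-0.4,-0.08,0,0,0,0],[-0.4,-0.08,0,0,0,0],[-0.4,-0.08,0,0,0,0],[-0.4,-0.08,0,0,0,0],[-0.4,-0.08,0,0,0,0],[0,0,0,0,0,0]]}}

```text
clock: 7.53
tcp_pos: [0.5934, 0.0176, 0.1385]
tcp_rot: [3.141, -0.0, 1.979]
ft_force: [2.2, 1.3, -1.9]
gripper_width: 0.199
```

```bash
python3 look.py wrist6
```

```text
7.5833 [0.59369307 0.01771326 0.13851345] [ 3.14109214e+00 -2.25310391e-04  1.97871474e+00] 0.20599554586119528 [ 1.45282193  1.54456923 -1.50053152]
0.02 0.035 51 tool xy mm [-1.86 -0.71] world off [ 0.09 -1.99] rms 0.19072310081840205
0.035 0.05 179 tool xy mm [-1.85 -0.69] world off [ 0.1  -1.97] rms 0.1999662333913434
0.05 0.07 1359 tool xy mm [  2.64 -10.02] world off [-10.25  -1.55] rms 5.448270836016312
-0.005 0.012 620 tool xy mm [-2.26 -0.76] world off [ 0.2  -2.38] rms 0.3724802899564251
z range [-0.03235754  0.08084966]
605
((257.77520751953125, 237.13014221191406), (40.590396881103516, 42.944252014160156), 112.02156066894531) [0.55691141 0.00695135 0.06      ] [-0.03678166 -0.01076191 -0.07851345]
```

View pics/wrist6.png

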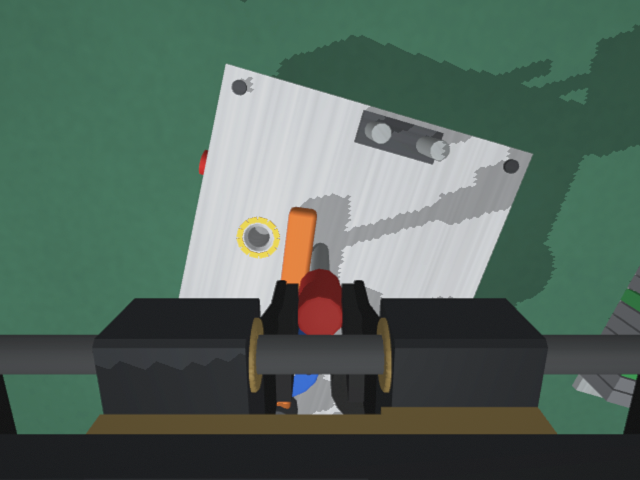

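{"method": "apply_moves", "body": {"steps": [[-0.4,-0.1,0,0,0,0],[-0.4,-0.1,0,0,0,0],[-0.4,-0.1,0,0,0,0],[-0.4,-0.1,0,0,0,0],[-0.4,-0.1,0,0,0,0],[-0.4,-0.1,0,0,0,0],[-0.4,-0.1,0,0,0,0],[-0.4,-0.1,0,0,0,0],[-0.4,-0.1,0,0,0,0],[-0.1,0,0,0,0,0],[0,0,0,0,0,0],[0,0,0,0,0,0]]}}

```text
clock: 8.58
tcp_pos: [0.557, 0.0087, 0.1383]
tcp_rot: [3.141, 0.0, 1.979]
ft_force: [2.8, 1.0, 0.7]
gripper_width: 0.207
```

```bash
python3 look.py wrist7
```

```text
8.6333 [0.55705908 0.00877449 0.13828786] [3.14143105e+00 6.58659584e-05 1.97890425e+00] 0.20448107348991476 [3.85313912 0.12960625 0.7787938 ]
0.02 0.035 24 tool xy mm [-4.23 -0.07] world off [ 1.61 -3.91] rms 0.1835195619845647
0.035 0.05 152 tool xy mm [-4.63  0.03] world off [ 1.87 -4.24] rms 0.21498568689946446
0.05 0.07 1271 tool xy mm [ -0.04 -10.5 ] world off [-9.63 -4.2 ] rms 5.258819995986229
-0.005 0.012 538 tool xy mm [-2.93 -0.4 ] world off [ 0.79 -2.85] rms 0.5329077293460743
z range [-0.03260193  0.11006531]
299
((323.1366271972656, 245.00030517578125), (31.867338180541992, 39.27982711791992), 150.0552520751953) [0.55876596 0.00912946 0.06      ] [ 0.00170688  0.00035497 -0.07828786]
```

View pics/wrist7.png

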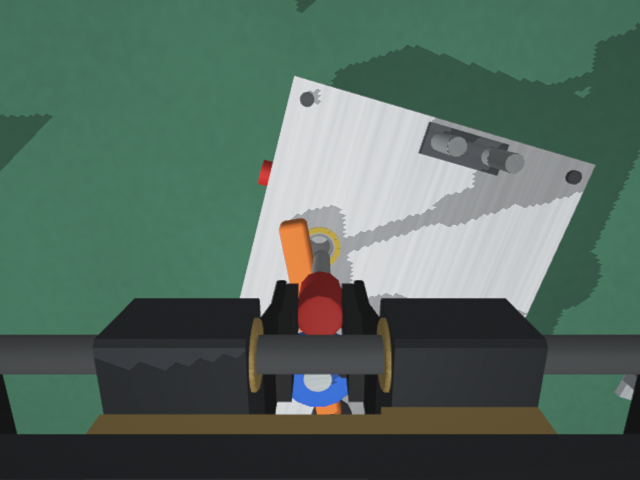

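```bash
python3 - <<'E'
from h import *
im,d,p=load('wrist7')
print(proj(p,[.5569,.007,.06]),proj(p,[.5569,.007,.065]),proj(p,[.5592,.0038,.063]))
cv2.imwrite('pics/w7c.png',cv2.resize(im[200:320,250:390,::-1],None,fx=5,fy=5,interpolation=2))
E
```

```text
[318.93121765 246.90605271] [318.91964863 249.49657631] [320.32723368 254.50075211]
```

View pics/w7c.png

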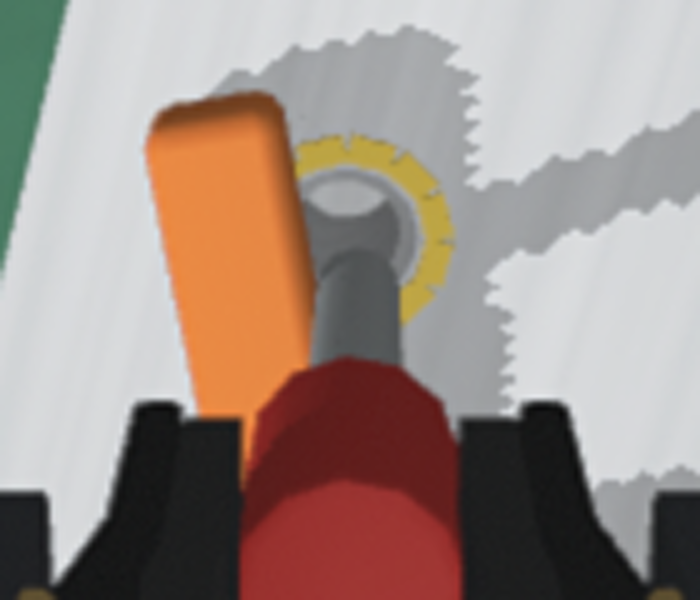

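{"method": "apply_moves", "body": {"steps": [[-0.1,0.1,0,0,0,0],[-0.1,0.1,0,0,0,0],[0,0.1,0,0,0,0],[0,0,0,0,0,0],[0,0,0,0,0,0]]}}

```text
clock: 9.05
tcp_pos: [0.5549, 0.0118, 0.1382]
tcp_rot: [3.142, 0.0, 1.979]
ft_force: [3.4, -0.1, -1.0]
gripper_width: 0.205
```

```bash
python3 look.py wrist8;python3 - <<'E'
from h import *
im,d,p=load('wrist8')
print(proj(p,[.5569,.007,.06]))
cv2.imwrite('pics/w8c.png',cv2.resize(im[200:320,250:390,::-1],None,fx=5,fy=5,interpolation=2))
E
```

```text
9.1 [0.5549596  0.01176837 0.13823133] [3.14154956e+00 6.94613901e-05 1.97897907e+00] 0.20331527372513739 [ 4.83713245e+00 -2.58950150e-03  5.12663859e-02]
0.02 0.035 14
0.035 0.05 140 tool xy mm [3.3  0.38] world off [-0.96  3.18] rms 1.4209650926143382
0.05 0.07 1263 tool xy mm [ -0.57 -10.6 ] world off [-9.5  -4.73] rms 5.156602747597532
-0.005 0.012 516 tool xy mm [-3.15 -0.34] world off [ 0.94 -3.02] rms 0.5741274193152948
z range [-0.03237086  0.1097846 ]
299
((324.07257080078125, 250.52291870117188), (31.42778778076172, 39.00801467895508), 145.76063537597656) [0.55863093 0.0092208  0.06      ] [ 0.00367133 -0.00254757 -0.07823133]
[320.02391989 252.62707524]
```

View pics/w8c.png

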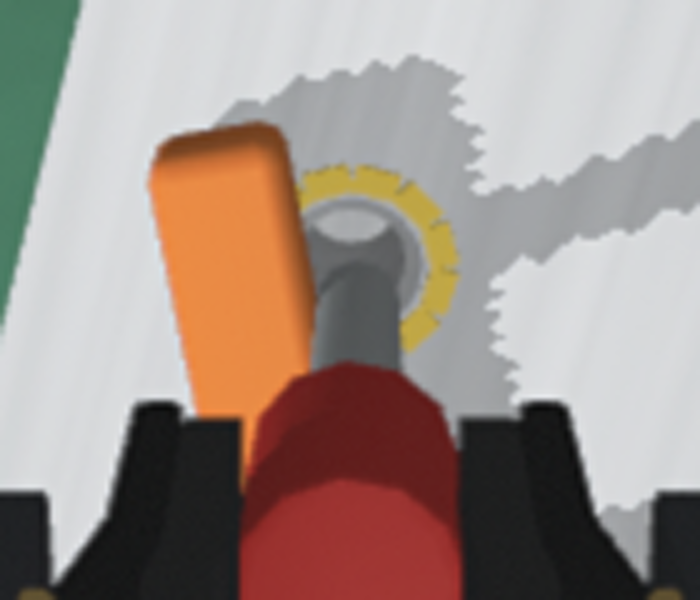

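{"method": "apply_moves", "body": {"steps": [[-0.05,0,0,0.8,0.4,0],[-0.05,0,0,0.9,0.4,0],[0,0,0,0.8,0.3,0],[0,0,0,0,0,0],[0,0,0,0,0,0]], "squeeze": 60}}

```text
clock: 9.52
tcp_pos: [0.554, 0.0112, 0.1383]
tcp_rot: [-3.141, -0.048, 1.978]
ft_force: [4.5, 0.8, 0.9]
gripper_width: 0.197
```

```bash
python3 look.py wrist9;python3 - <<'E'
from h import *
im,d,p=load('wrist9')
print(proj(p,[.5569,.007,.06]))
cv2.imwrite('pics/w9c.png',cv2.resize(im[200:320,250:390,::-1],None,fx=5,fy=5,interpolation=2))
im,d,p=cap('scene','scene9');u=proj(p,[.557,.007,.1]).astype(int);print(u, proj(p,[.557,.007,.06])-u)
cv2.imwrite('pics/s9c.png',cv2.resize(im[u[1]-60:u[1]+60,u[0]-70:u[0]+70,::-1],None,fx=5,fy=5,interpolation=2))
E
```

```text
9.5667 [0.55396321 0.01143357 0.13826289] [-3.14125915 -0.04768413  1.97821033] 0.19732070249270509 [3.51725899 0.77783129 1.03056661]
0.02 0.035 29 tool xy mm [-4.36 -0.05] world off [ 1.67 -4.02] rms 0.2056821867253008
0.035 0.05 154 tool xy mm [4.04 0.46] world off [-1.18  3.89] rms 1.422309743589438
0.05 0.07 1207 tool xy mm [ -1.04 -10.65] world off [-9.36 -5.18] rms 4.615302977790618
-0.005 0.012 547 tool xy mm [-3.24 -0.38] world off [ 0.93 -3.13] rms 0.2691946295992381
z range [-0.0400131   0.08153056]
307
((325.99755859375, 255.53541564941406), (30.704261779785156, 39.10344314575195), 143.27926635742188) [0.55857669 0.00951407 0.06      ] [ 0.00461348 -0.0019195  -0.07826289]
[321.85208196 258.11972321]
[353 208] [-0.69577798 13.08583629]
```

View pics/w9c.png

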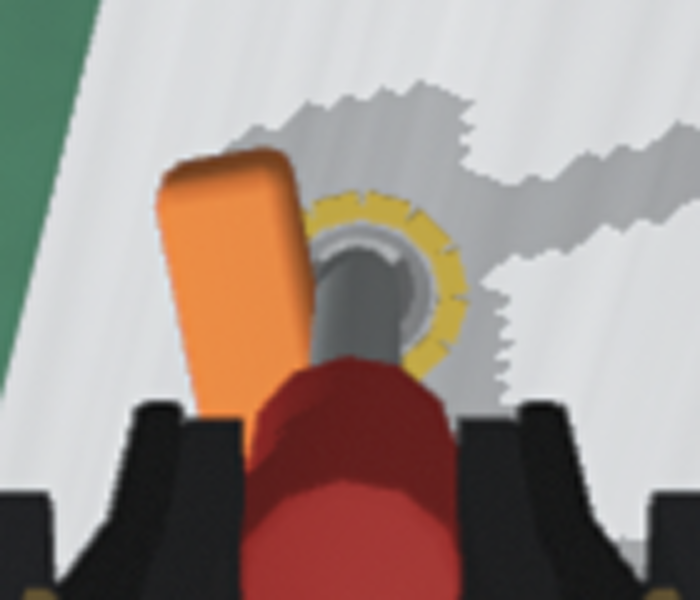

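View pics/s9c.png

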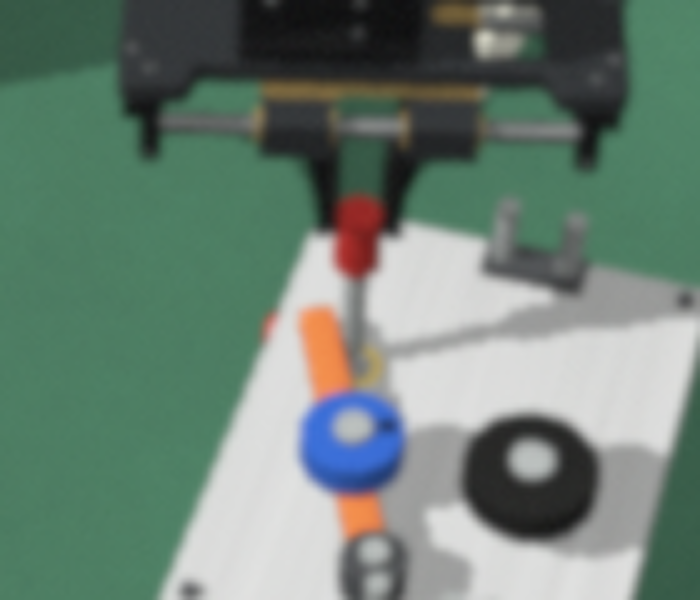

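{"method": "apply_moves", "body": {"steps": [[0.05,-0.1,0,0,0,0],[0.05,-0.1,0,0,0,0],[0,0,-0.2,0,0,0],[0,0,-0.2,0,0,0],[0,0,-0.2,0,0,0],[0,0,-0.2,0,0,0],[0,0,0,0,0,0]]}}

```text
clock: 10.2
tcp_pos: [0.5576, 0.0092, 0.1336]
tcp_rot: [3.136, -0.046, 1.978]
ft_force: [1.2, -1.1, 25.0]
gripper_width: 0.198
```

```bash
python3 look.py wrist10;python3 - <<'E'
from h import *
im,d,p=load('wrist10')
print(proj(p,[.5569,.007,.06]))
cv2.imwrite('pics/w10c.png',cv2.resize(im[200:320,250:390,::-1],None,fx=5,fy=5,interpolation=2))
E
```

```text
10.25 [0.55757682 0.0092098  0.13364541] [ 3.13574555 -0.04583319  1.97844398] 0.20097111210490026 [ 2.15634131 -1.20223492 25.03918727]
0.02 0.035 71 tool xy mm [-1.4  -1.13] world off [-0.48 -1.73] rms 0.20294511028900783
0.035 0.05 179 tool xy mm [-1.11 -1.38] world off [-0.82 -1.57] rms 0.23252544227471358
0.05 0.07 1179 tool xy mm [  1.6  -11.24] world off [-10.95  -2.99] rms 4.5671327414172636
-0.005 0.012 636 tool xy mm [-2.19 -0.68] world off [ 0.24 -2.28] rms 0.3294177316563452
z range [-0.03350304  0.07682009]
303
((321.72210693359375, 251.86056518554688), (29.726806640625, 39.446781158447266), 144.27667236328125) [0.55877939 0.00988217 0.06      ] [ 0.00120257  0.00067237 -0.07364541]
[316.94191258 254.92292214]
```

View pics/w10c.png

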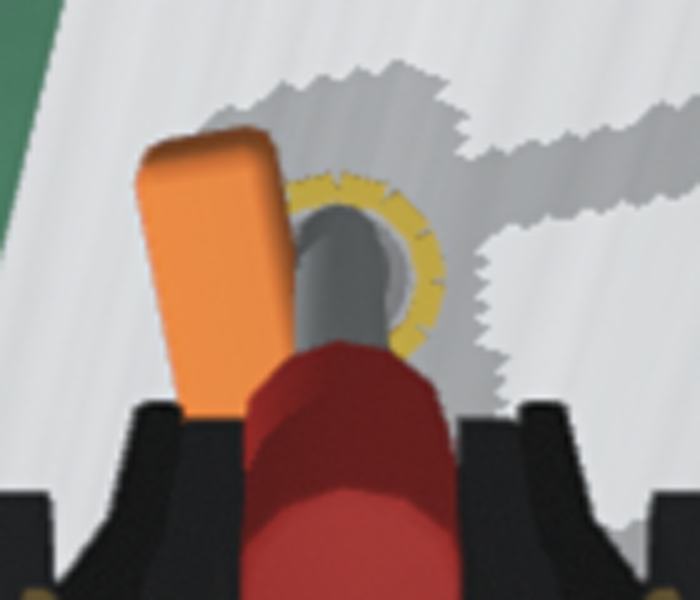

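{"method": "apply_moves", "body": {"steps": [[0,0,0.3,0,0,0],[0,0,0.3,0,0,0],[0.1,0,0,-0.8,-0.4,0],[0.1,-0.05,0,-0.9,-0.4,0],[0,0,0,-0.8,-0.3,0],[0,0,0,0,0,0],[0,0,0,0,0,0]]}}

```text
clock: 10.83
tcp_pos: [0.5566, 0.01, 0.136]
tcp_rot: [-3.141, -0.0, 1.98]
ft_force: [2.5, 1.6, -0.6]
gripper_width: 0.203
```

```bash
python3 look.py wrist11;python3 - <<'E'
from h import *
im,d,p=load('wrist11')
print(proj(p,[.5569,.007,.06]))
cv2.imwrite('pics/w11c.png',cv2.resize(im[200:320,250:390,::-1],None,fx=5,fy=5,interpolation=2))
E
```

```text
10.8833 [0.5566712  0.00967529 0.13600025] [-3.14123375e+00 -3.61527938e-04  1.97965000e+00] 0.2015979676432682 [ 2.33216546  2.20358534 -0.78491603]
0.02 0.035 86 tool xy mm [ 0.4  -0.19] world off [-0.33  0.29] rms 0.2125509643707768
0.035 0.05 201 tool xy mm [ 1.  -0.1] world off [-0.49  0.88] rms 0.27440413644655665
0.05 0.07 1310 tool xy mm [  2.84 -10.2 ] world off [-10.49  -1.45] rms 5.19477367918502
-0.005 0.012 683 tool xy mm [-1.28 -0.29] world off [ 0.24 -1.29] rms 0.45326738671468797
z range [-0.03280714  0.0786857 ]
293
((322.716552734375, 248.40858459472656), (32.33262252807617, 39.111228942871094), 150.09217834472656) [0.55870117 0.00901177 0.06      ] [ 0.00202997 -0.00066352 -0.07600025]
[318.65459797 250.18825023]
```

View pics/w11c.png

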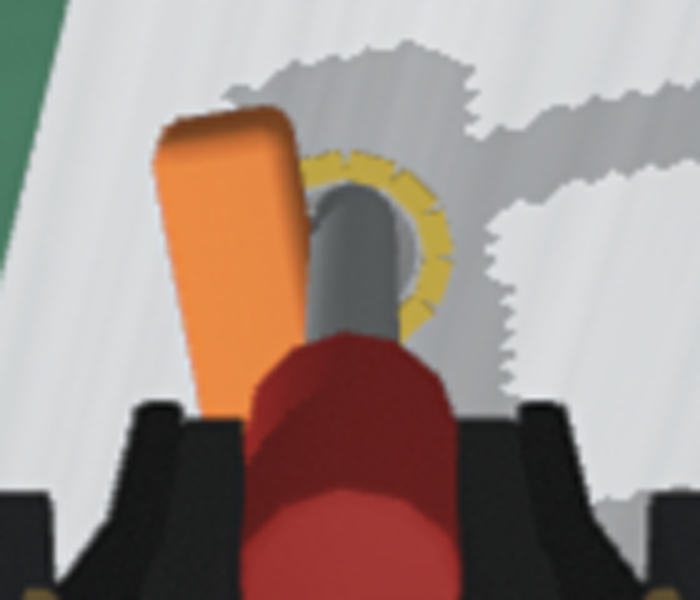

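{"method": "apply_moves", "body": {"steps": [[0,0,0.3,0,0,0],[0,0,0.1,0,0,0],[0,-0.2,0,0,0,0],[0.1,-0.2,0,0,0,0],[0,-0.1,0,0,0,0],[0,0,0,0,0,0]]}}

```text
clock: 11.38
tcp_pos: [0.5579, 0.0039, 0.1402]
tcp_rot: [-3.142, -0.0, 1.978]
ft_force: [2.4, 2.8, -1.4]
gripper_width: 0.205
```

```bash
python3 look.py wrist12;python3 - <<'E'
from h import *
im,d,p=load('wrist12')
print(proj(p,[.5569,.007,.06]))
cv2.imwrite('pics/w12c.png',cv2.resize(im[200:320,250:390,::-1],None,fx=5,fy=5,interpolation=2))
E
```

```text
11.4333 [0.55786037 0.00408332 0.14023355] [-3.14152425e+00 -2.21375726e-04  1.97850842e+00] 0.1991541742116535 [ 1.42701517  3.82068289 -0.89740749]
0.02 0.035 116 tool xy mm [ 1.92 -0.25] world off [-0.99  1.67] rms 0.3076971855025816
0.035 0.05 230 tool xy mm [ 3.1  -0.22] world off [-1.43  2.76] rms 0.4734236848995086
0.05 0.07 1274 tool xy mm [  3.46 -10.07] world off [-10.62  -0.81] rms 5.438480065290163
-0.005 0.012 767 tool xy mm [-1.08 -0.43] world off [ 0.03 -1.16] rms 0.5776850277494704
z range [-0.03331129  0.11112715]
308
((324.0921936035156, 236.5352783203125), (32.931541442871094, 39.33391189575195), 145.22222900390625) [0.55829444 0.00897677 0.06      ] [ 0.00043407  0.00489345 -0.08023355]
[320.7036057 238.523158 ]
```

View pics/w12c.png

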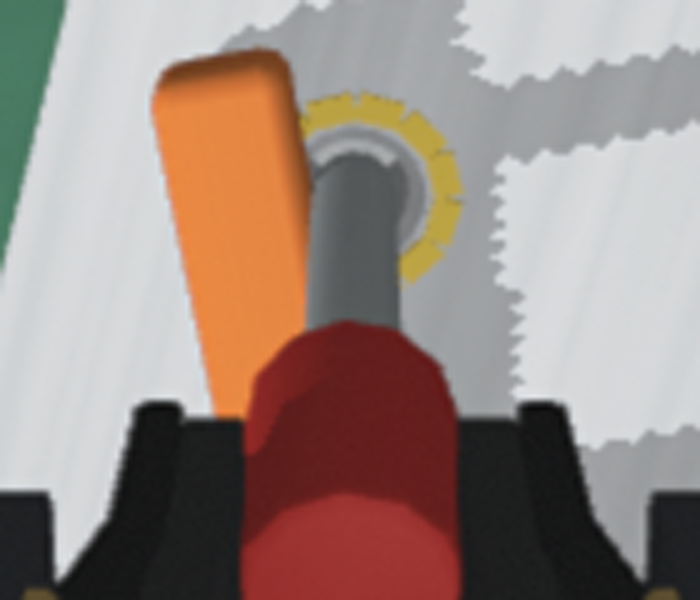

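{"method": "apply_moves", "body": {"steps": [[0,0,0,-1,-0.45,0],[0,0.05,0,-1,-0.45,0],[-0.05,0.1,0,-1,-0.45,0],[-0.05,0.1,0,-1,-0.4,0],[0,0,0,0,0,0],[0,0,0,0,0,0]]}}

```text
clock: 11.93
tcp_pos: [0.5569, 0.0075, 0.1404]
tcp_rot: [3.141, 0.076, 1.98]
ft_force: [3.3, 2.4, -1.3]
gripper_width: 0.199
```

```bash
python3 look.py wrist13;python3 - <<'E'
from h import *
im,d,p=load('wrist13')
print(proj(p,[.5569,.007,.06]))
cv2.imwrite('pics/w13c.png',cv2.resize(im[200:320,250:390,::-1],None,fx=5,fy=5,interpolation=2))
E
```

```text
11.9833 [0.5569155  0.00708675 0.14036498] [3.14094409 0.07607224 1.97962984] 0.2049358984419019 [ 2.77220009  1.99130294 -0.45457657]
0.02 0.035 108 tool xy mm [ 1.93 -0.08] world off [-0.84  1.73] rms 0.2756926578134227
0.035 0.05 215 tool xy mm [ 2.89 -0.02] world off [-1.17  2.63] rms 0.38957241572072526
0.05 0.07 1259 tool xy mm [ 3.39 -9.86] world off [-10.39  -0.82] rms 5.415446791976701
-0.005 0.012 739 tool xy mm [-0.66 -0.26] world off [ 0.02 -0.71] rms 0.5622917973346053
z range [-0.03274694  0.1116806 ]
307
((323.9580993652344, 232.60923767089844), (30.835739135742188, 38.75437927246094), 145.00816345214844) [0.5586557  0.00931153 0.06      ] [ 0.0017402   0.00222479 -0.08036498]
[319.78987635 234.80464345]
```

View pics/w13c.png

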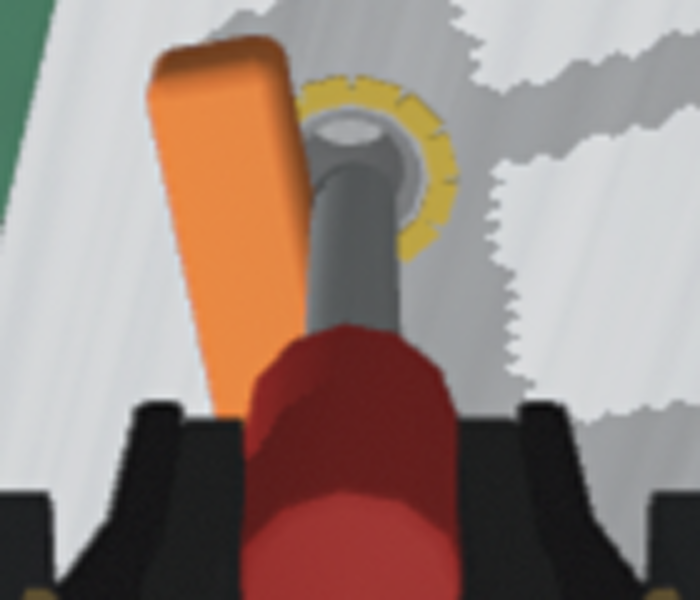

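{"method": "apply_moves", "body": {"steps": [[0,0,-0.2,0,0,0],[0,0,-0.2,0,0,0],[0,0,-0.2,0,0,0],[0,0,-0.2,0,0,0],[0,0,-0.2,0,0,0],[0,0,0,0,0,0]]}}

```text
clock: 12.48
tcp_pos: [0.5568, 0.0066, 0.1298]
tcp_rot: [3.142, 0.076, 1.979]
ft_force: [3.6, 3.5, -0.9]
gripper_width: 0.202
```

```bash
python3 look.py wrist14;python3 - <<'E'
from h import *
im,d,p=load('wrist14')
print(proj(p,[.5569,.007,.06]))
cv2.imwrite('pics/w14c.png',cv2.resize(im[200:320,250:390,::-1],None,fx=5,fy=5,interpolation=2))
E
```

```text
12.5333 [0.55677969 0.00666338 0.12989521] [-3.1415353   0.07613665  1.97882199] 0.20135915454479728 [ 2.93634646  2.51785087 -0.98426355]
0.02 0.035 91 tool xy mm [ 0.36 -0.14] world off [-0.27  0.28] rms 0.24801203654631299
0.035 0.05 200 tool xy mm [ 1.02 -0.08] world off [-0.48  0.9 ] rms 0.29805430955835177
0.05 0.07 1577 tool xy mm [ 5.11 -8.19] world off [-9.54  1.42] rms 7.170764998732281
-0.005 0.012 691 tool xy mm [-1.53 -0.34] world off [ 0.29 -1.53] rms 0.37200634603450616
z range [-0.033522    0.10135975]
348
((323.8076171875, 237.48565673828125), (34.040531158447266, 41.237953186035156), 137.40542602539062) [0.55802281 0.00913665 0.06      ] [ 0.00124312  0.00247327 -0.06989521]
[320.58692978 239.90980813]
```

View pics/w14c.png

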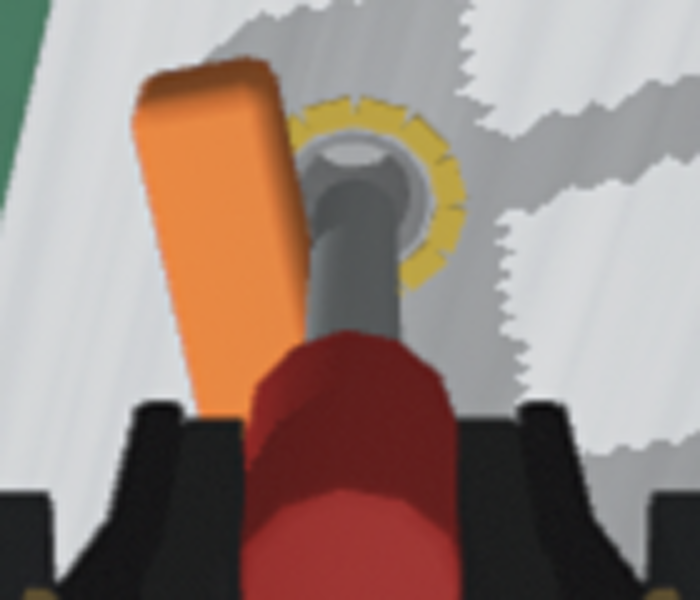

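{"method": "apply_moves", "body": {"steps": [[0,0,-0.2,0,0,0],[0,0,-0.2,0,0,0],[0,0,-0.2,0,0,0],[0,0,-0.2,0,0,0],[0,0,0,0,0,0]]}}

```text
clock: 12.95
tcp_pos: [0.5568, 0.0068, 0.1218]
tcp_rot: [-3.142, 0.076, 1.979]
ft_force: [3.0, 2.6, -1.2]
gripper_width: 0.201
```

```bash
python3 look.py wrist15;python3 - <<'E'
from h import *
im,d,p=load('wrist15')
print(proj(p,[.5569,.007,.06]))
cv2.imwrite('pics/w15c.png',cv2.resize(im[200:320,250:390,::-1],None,fx=5,fy=5,interpolation=2))
E
```

```text
13.0 [0.55668437 0.00675511 0.12182466] [-3.14136781  0.07607641  1.97895221] 0.2047468862401243 [ 3.96829012  3.27131584 -2.64943824]
0.02 0.035 92 tool xy mm [ 0.5  -0.18] world off [-0.36  0.39] rms 0.2455589847233434
0.035 0.05 1192 tool xy mm [  3.47 -10.38] world off [-10.9   -0.94] rms 4.5954053613801005
0.05 0.07 1672 tool xy mm [5.79 7.27] world off [4.38 8.19] rms 7.077122374786118
-0.005 0.012 698 tool xy mm [-1.45 -0.31] world off [ 0.29 -1.45] rms 0.45657027941219935
z range [-0.03298897  0.09220044]
374
((324.1656494140625, 243.46432495117188), (35.3253288269043, 42.945404052734375), 143.02444458007812) [0.55825117 0.0088843  0.06      ] [ 0.0015668   0.00212919 -0.06182466]
[320.65252246 245.42165889]
```

View pics/w15c.png

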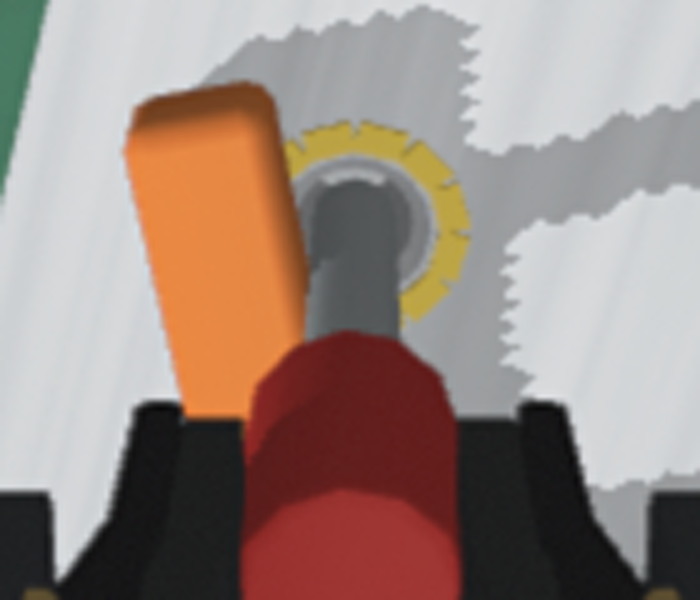

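{"method": "apply_moves", "body": {"steps": [[0,0,-0.2,0,0,0],[0,0,-0.2,0,0,0],[0,0,-0.2,0,0,0],[0,0,-0.2,0,0,0],[0,0,-0.2,0,0,0],[0,0,-0.2,0,0,0],[0,0,0,0,0,0]]}}

```text
clock: 13.58
tcp_pos: [0.5568, 0.0068, 0.1098]
tcp_rot: [3.142, 0.076, 1.979]
ft_force: [3.7, 3.6, -1.7]
gripper_width: 0.203
```

{"method": "apply_moves", "body": {"steps": [[0,0,-0.1,0,0,0],[0,0,-0.1,0,0,0],[0,0,-0.1,0,0,0],[0,0,-0.1,0,0,0],[0,0,0,0,0,0]]}}

```text
clock: 14.0
tcp_pos: [0.5569, 0.0068, 0.1061]
tcp_rot: [3.141, 0.076, 1.979]
ft_force: [3.3, 2.9, 0.3]
gripper_width: 0.202
```

```bash
python3 look.py wrist16;python3 - <<'E'
from h import *
im,d,p=load('wrist16')
cv2.imwrite('pics/w16c.png',cv2.resize(im[200:320,250:390,::-1],None,fx=5,fy=5,interpolation=2))
E
```

```text
14.05 [0.556901   0.00677902 0.10612687] [3.14123358 0.07617093 1.97897498] 0.19657979271670534 [4.16805615 2.22879669 0.33494686]
0.02 0.035 854 tool xy mm [  6.04 -11.01] world off [-12.5    1.16] rms 3.301979529703854
0.035 0.05 1726 tool xy mm [7.07 6.32] world off [3.01 8.98] rms 6.658759739549131
0.05 0.07 175 tool xy mm [ 1.77 -0.11] world off [-0.8   1.57] rms 0.6868468612309333
-0.005 0.012 695 tool xy mm [-1.42 -0.45] world off [ 0.15 -1.48] rms 0.5378492980322004
z range [-0.03332151  0.06096697]
393
((324.923828125, 252.92550659179688), (34.28794479370117, 44.39282989501953), 135.01419067382812) [0.55830827 0.00978269 0.06      ] [ 0.00140728  0.00300367 -0.04612687]
```

View pics/w16c.png

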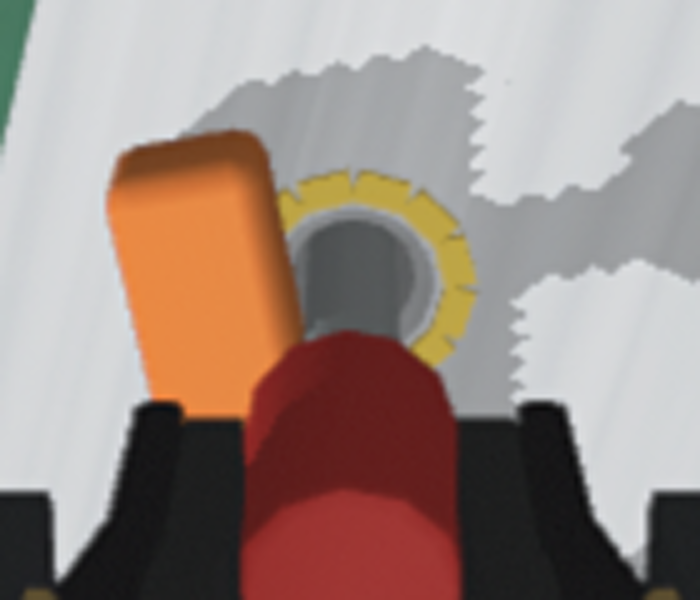

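{"method": "apply_moves", "body": {"steps": [[0,0,-0.1,0,0,0],[0,0,-0.1,0,0,0],[0,0,0,0,0,0]]}}

```text
clock: 14.3
tcp_pos: [0.5576, 0.0068, 0.1051]
tcp_rot: [3.14, 0.076, 1.979]
ft_force: [1.7, 3.6, 8.6]
gripper_width: 0.202
```

{"method": "apply_moves", "body": {"steps": [[0,0,0,0,0,0],[0,0,0,0,0,0],[0,0,0,0,0,0],[0,0,0,0,0,0],[0,0,0,0,0,0]], "fingers": 4.5}}

```text
clock: 14.72
tcp_pos: [0.5561, 0.0062, 0.1037]
tcp_rot: [-3.14, 0.076, 1.978]
ft_force: [0.1, -0.2, 0.1]
gripper_width: 0.47
```

```bash
python3 look.py wrist17;python3 - <<'E'
from h import *
im,d,p=load('wrist17')
P=[(v,u,pt(p,d,u,v)) for v in range(260,345) for u in range(290,350) if im[v,u,0]>120 and im[v,u,1]<80 and d[v,u]>0]
z=np.array([q[2] for q in P]);T=z[(z[:,2]<.14)];T=T[T[:,2]>T[:,2].max()-.006];print(T.mean(0),T.max(0))
E
```

```text
14.7667 [0.55624499 0.00624275 0.10376099] [-3.14038783  0.07609593  1.97848613] 0.4933211824865193 [-0.70372906  0.07445134  0.26387635]
0.02 0.035 1943 tool xy mm [ 1.28 -8.33] world off [-8.15 -2.13] rms 6.750806359425012
0.035 0.05 1223 tool xy mm [9.37 7.11] world off [ 2.82 11.4 ] rms 4.707924429023354
0.05 0.07 54 tool xy mm [2.65 1.78] world off [0.59 3.13] rms 0.2767779547088957
-0.005 0.012 729 tool xy mm [-0.75  7.83] world off [7.49 2.42] rms 0.5678066572563277
z range [-0.0162796   0.05308852]
310
((330.44122314453125, 250.69935607910156), (24.47526741027832, 40.8974494934082), 131.81260681152344) [0.5591386  0.01239634 0.06      ] [ 0.00289361  0.00615359 -0.04376099]
[0.56232052 0.00916557 0.11858984] [0.5700311  0.01860999 0.12073888]
```

View pics/wrist17.png

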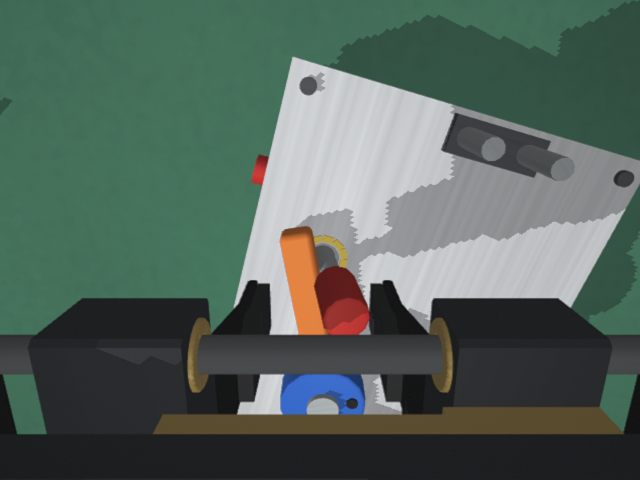

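{"method": "apply_moves", "body": {"steps": [[0,0,0,0,0,0],[0,0,0,0,0,0],[0,0,0,0,0,0],[0,0,0,0,0,0],[0,0,1,0,0,0],[0,0,1.5,0,0,0],[0,0,2,0,0,0],[0,0,2.5,0,0,0],[0,0,2.5,0,0,0],[0,0,2,0,0,0],[0,0,0,0,0,0]], "fingers": 7}}

```text
clock: 15.68
tcp_pos: [0.5589, 0.0066, 0.2244]
tcp_rot: [3.135, 0.077, 1.978]
ft_force: [1.2, -0.7, 0.6]
gripper_width: 0.806
```

{"method": "apply_moves", "body": {"steps": [[-1,-3,0,0,0,0],[-1,-3,0,0,0,0],[-1,-3,0,0,0,0],[0,0,0,0,0,0],[0,0,0,0,0,0]]}}

```text
clock: 16.1
tcp_pos: [0.5263, -0.0852, 0.2198]
tcp_rot: [3.14, 0.076, 1.975]
ft_force: [-0.9, 1.2, -0.1]
gripper_width: 0.805
```

```bash
python3 - <<'E'
from h import *
im,d,p=cap('wrist','wrist18')
hsv=cv2.cvtColor(im,cv2.COLOR_RGB2HSV)
m=cv2.inRange(hsv,np.array((0,150,60)),np.array((8,255,255)));m[300:]=0
k,l,s,c=cv2.connectedComponentsWithStats(m)
i=1+np.argmax(s[1:,4]);print(s[i],c[i])
P=np.array([pt(p,d,u,v) for v,u in zip(*np.nonzero(l==i))]);print(P[:,2].max(),P[P[:,2]>P[:,2].max()-.004].mean(0))
im,d,p=cap('scene','scene18')
cv2.imwrite('pics/s18c.png',cv2.resize(im[150:310,260:440,::-1],None,fx=3.7,fy=3.7,interpolation=2))
im,d,p=cap('top','top18');print(manip.get_obs()['ft_force'])
hs=cv2.cvtColor(im,cv2.COLOR_RGB2HSV);m=cv2.inRange(hs,np.array((5,120,100)),np.array((18,255,255)));m[:150]=0;m[225:]=0;m[:,:220]=0;m[:,340:]=0
v,u=np.nonzero(m);P=np.array([onplane(p,a,b,.078)[:2] for a,b in zip(u,v)])
if len(P)>10:
  w=np.linalg.svd(P-P.mean(0))[2][0];w*=np.sign(w[1]);print(len(P),'arm angle',np.arctan2(-w[0],w[1])-.138)
E
```

```text
[ 413   91   46   34 1260] [435.9984127  106.59126984]
0.381628760629866 [ 0.49004224 -0.00143667  0.38162876]
[-0.28014056  0.18142938  0.303273  ]
```

View pics/wrist18.png

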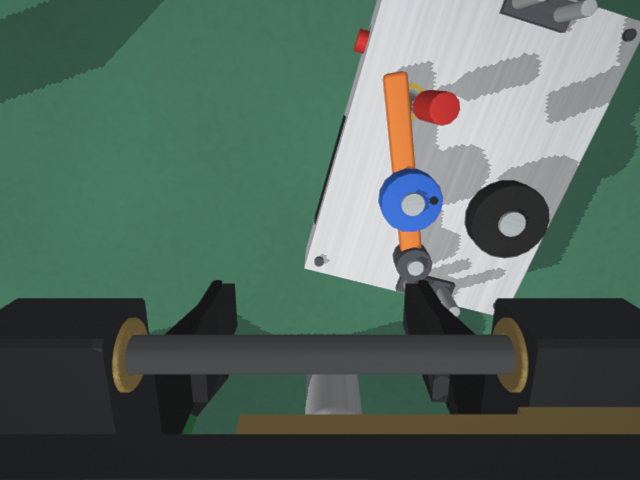

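View pics/s18c.png

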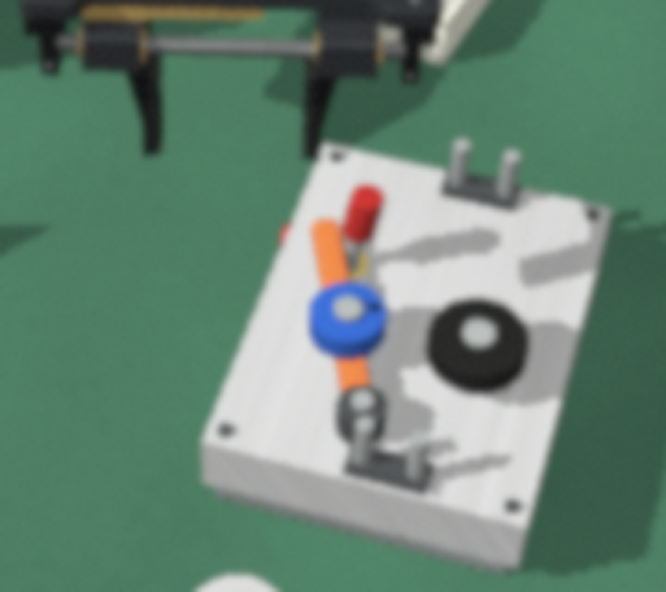

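View pics/top18.png

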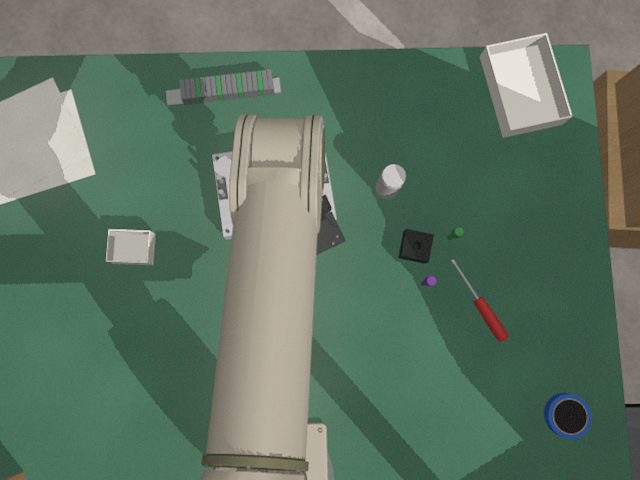

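```bash
python3 - <<'E'
from h import *
im,d,p=load('wrist18')
hsv=cv2.cvtColor(im,cv2.COLOR_RGB2HSV)
m=cv2.inRange(hsv,np.array((0,150,60)),np.array((8,255,255)));m[300:]=0;m[:,:400]=0
P=np.array([pt(p,d,u,v) for v,u in zip(*np.nonzero(m)) if d[v,u]>.1]);
t=P[P[:,2]>np.percentile(P[:,2],97)-.006]; t=P[P[:,2]>.114]
print('head z',np.percentile(P[:,2],[2,50,98]),'top',t.mean(0),t.min(0),t.max(0))
c=t.mean(0);print('lean est',np.arctan2(np.hypot(*(c[:2]-[.5569,.0070])),.09-.03))
m=cv2.inRange(hsv,np.array((5,120,100)),np.array((18,255,255)));m[:,:370]=0;m[:,440:]=0;m[170:]=0
Q=np.array([onplane(p,u,v,.078)[:2] for v,u in zip(*np.nonzero(m)) if pt(p,d,u,v)[2]>.076]);w=np.linalg.svd(Q-Q.mean(0))[2][0];w*=np.sign(w[1]);print(len(Q),'arm angle',np.arctan2(-w[0],w[1])-.138)
for i in '48':
    a=load('top0')[0]; 
b=load('top18')[0]
for n,r in(('bin',(100,220,165,275)),('can',(370,155,410,205)),('sd',(440,250,515,345))):
    x0,y0,x1,y1=r;print(n,np.abs(a[y0:y1,x0:x1].astype(int)-b[y0:y1,x0:x1]).mean())
E
```

```text
head z [0.09287944 0.11746165 0.1198701 ] top [0.56487025 0.00969905 0.11802625] [5.55851497e-01 8.12572431e-05 1.14003478e-01] [0.57541737 0.01910328 0.12103329]
lean est 0.13933868545543804
1617 arm angle 0.42467032729860277
bin 5.554778554778554
can 4.908666666666667
sd 4.134736842105263
```

```bash
python3 -c "
from bench import manip
print(manip.hand_in())"
```

```text
the job is handed in; nothing more can be done
None
```

I took the red-headed pin from the black stand, pushed the orange arm open with its shank, and lowered it home into the yellow-ringed hole. I then released it, backed away and handed the job in; no verdict came back. The first lowering landed on the hole's chamfer with 25 N, because the pin had turned a little between the jaws. I raised it, corrected the tilt and position, and the second lowering went in freely.

**Last checks, from the wrist picture after release, at 16 s:**
- **Depth:** the pin's head top is about 118 mm above the table, so the tip is at about 30 mm, on the hole's bottom.
- **Lean:** it leans about 0.1 to 0.14 rad away from the arm, under the 0.3 rad limit. That fits the arm pressing on it.
- **Arm:** it is open at about 0.42 rad, resting against the shank, and I saw no snap-back.
- **Bystanders:** the bin, the can and the screwdriver sit at the same pixels in the top view as at the start. The pixel differences there were small, but I did not measure the objects' poses.
- **Robot:** the gripper is open and about 90 mm aside, with about zero contact force.

**Checks that failed or could not be made:**
- The arm angle could not be read from the top camera, because the robot covered the feeder.
- The contact force between pin and arm was not measured.
- The tip's distance from the hole's axis was not measured after release, only that the pin stands in the hole.

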